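Cool-box temperature check with an infrared thermometer

ROBOT

A 7-joint arm with a two-finger parallel gripper is mounted at the origin on the work surface; the furniture and walls round the work are solid. World frame = base frame: x ahead of the robot, y to its left, z up, the work surface at z = 0. Lengths are in m, angles in rad, forces in N, time in s.
With the tool pointing down it reaches from about 0.425 to 0.825 m from the base axis. Payload 3.6 kg.
Tool frame: the origin (TCP) lies where the fingers leave the gripper's body, on its centre line; the fingertips stand 73 mm ahead of it and the grasp point (between the pads) lies 54 mm ahead of it; x points along the fingers, y is the direction in which the jaws open and shut, and the axes are right-handed (so a half turn about x gives the same grasp; the last joint's range is limited). The gripper opens to 85 mm and grips with 20 to 120 N. Pads are 22 mm wide; open, the fingers measure 114 mm over their backs; the gripper's body (76 mm by 85 mm) begins 54 mm behind the grasp point. The pads swing forward as they close: fully open they stand 13 mm farther back than shut.
Start: joints at [1.218, 0.615, -0.013, 1.423, 0.008, 1.103, -0.04], TCP at [0.209, -0.616, 0.304] pointing down, gripper open.
Joint ranges: [-3.12, 3.12], [-0.3, 2.06], [-1.34, 1.32], [0.26, 2.42], [-1.36, 4.5], [0.01, 1.98], [-2.84, 2.84]. Speed limits (rad/s): [2.79, 2.79, 3.14, 3.14, 3.14, 3.14, 3.14].

INTERFACE

Orientations are given as a unit quaternion [x, y, z, w].
In Python, from station import arm, snapshot, camera_info, ticket gives the robot as it stands. Calls block until the motion is done:
- arm.movep(position, orientation): joint-space move of the TCP to a pose.
- arm.line_to(position, velocity=0.15, ori=None): straight line of the TCP; ori=None keeps the orientation; velocity is the mean speed in m/s.
- arm.move_j(angles): joint-space move.
- arm.move_gripper(opening, effort=None): opening from 0.0 (shut) to 1.0 (fully open); effort is the grip in N (None keeps the last); returns when the fingers have stopped.
- arm.pause(seconds).
- arm.ik(position, orientation): joint angles nearest the present ones, or None.
- snapshot(name): name is "side" or "top" or "wrist"; returns the picture (480x640x3 uint8, blue, green, red); there is no depth.
- camera_info(name): a dict with "fx", "fy", "cx", "cy" (pixels), "R" (3x3) and "t" (3): a world point X has camera coordinates R X + t; the wrist camera has in their place "T_tool_cam" (4x4, takes a point from camera to tool coordinates, whose origin is the TCP and whose axes are the tool frame's). Camera axes: x right, y down, z forward; pixel columns grow to the right and rows downward; lengths in m; the calibration is good to about 2 mm. The wrist camera is an equidistant fisheye: a pixel r from the principal point sees the ray r / f radians off the axis. A picture is of the moment at which its call begins: read the wrist's pose just before it. camera_info takes no time and is no camera call.
A pose or a line that the arm cannot do raises arm.MotionError and nothing moves.
- ticket.finish_job(): hands the job in, once; it reports no verdict.
Readings, each from a call of its own:
- arm.read_time(): time.
- arm.read_joint_positions(): joint angles.
- arm.read_dq(): joint speeds.
- arm.read_effort(): joint torques, N m.
- arm.read_tool_pos(): TCP position.
- arm.read_eef_rot(): TCP orientation.
- arm.read_ft_force(): force on the tool from outside, world axes, zero at the start.
- arm.read_wrist_torque(): the same for the moment, N m.
- arm.read_opening(): opening from 0.0 (shut) to 1.0 (fully open).
Only numpy, scipy, OpenCV 4.12 (cv2) and the standard library are available. Lean on these libraries where they do the work, as an engineer would, in place of code of your own. Each camera call takes 0.05 s, during which the arm holds its last target.

TASK

Take the temperature of the butter pack in the cool box: slide the clear lid fully back, take the yellow infrared thermometer from its holster and, without touching the pack, aim it squarely at the middle of the pack's black patch from about 10 cm, holding it still there for at least a second (it cannot read through clear plastic, so it must look in through the opening, slanting under the fixed rear cover). Then put the thermometer back fully home in its holster and slide the lid fully shut, leaving the orange bottle, the blue cup and the flour shaker standing where they are.

Things in the scene. Friction and masses are not known exactly. Their poses are not given: they have to be found in the camera images.
- cool_box: White box 240 x 200 mm, 148 mm high, fixed, walls and floor 12 mm. Origin: centre of underside; x along the 240 mm side, front at -x, z up. Mouth: rear half (x 4 to 120 mm) under a fixed clear cover, top at z = 132; front half (x -108 to 4 mm) open when the lid is back. End walls rise to 126, side rails to 148 mm. Two tan cups inside at +y, below 45 mm, belong to it.
- lid (a joint): Clear sliding lid of the cool box: travel in m along the box's +x, 0 = shut over the front half, 0.115 = fully open, lying over the rear cover (its front edge is then at box x = -5 mm). It stays where it is left; moving it takes about 1.5 N. Lid 126 x 176 x 5 mm, its top at box z = 143 mm.
- lid_grip (a point): Middle of the lid's blue grip rib: upright rib 14 mm thick (along box x), 84 mm long (along box y), standing from 143 mm to 177 mm above the table; this point is at 166 mm. It moves with the lid; with the lid shut it is at box x = -105 mm. Axes as the box's.
- butter_pack: Wrapped butter block 88 x 66 x 32 mm, white with yellow ends, leaning on a blue cold plate, fixed in the box under the rear cover. Origin: on the box floor, 63 mm below the middle of the black patch; z up, x as the box's.
- patch (a point): Middle of the matt black patch (46 x 50 mm) on the pack's sloping upper face, 75 mm above the table. Its z axis is the outward normal of that face, leaning 40 degrees from vertical towards the front (-x) of the box; y as the pack's. The cover lies above it: only a slanting line from the front opening reaches it.
- thermometer: Yellow bar-shaped infrared thermometer, 170 mm, 0.16 kg, loose. Origin: the lens in the black nose; z runs from lens to tail, so it looks along -z. From z = 26 to 170 mm it is 34 mm wide (y, flat sides to grip) and 26 mm thick (x, display at +x); nose round, 21 to 25 mm across. Balance point about z = 83 mm. In the holster the part above z = 100 mm is free to grip.
- holster: Black and grey desk holster fixed to the table, base 128 x 86 mm. Origin: centre of its underside, z up. Its pocket leans 30 degrees from vertical towards its own -x and its mouth points up that way.
- seat (a point): Middle of the pocket's floor, 36 mm above the table; the thermometer's lens lies here when home. z: pocket axis, 30 degrees from vertical towards the holster's -x; y across. Inside: y -20 to 20, x -13 to 17.5 mm; walls 52 mm deep along z, the back rest on the -x side 97 mm, on which the thermometer leans. Display may face front or back.
- orange_bottle: Orange sauce bottle, 48 mm across, 185 mm high, loose; origin at its base.
- blue_cup: Light blue lidded cup, 71 mm across, 150 mm high, loose; origin at its base.
- flour_shaker: Steel flour shaker, 67 mm across, 110 mm high, loose; origin at its base.

How it is judged:
On the way, in this order (a step that is already met when the one before it is completed fails the run):
1. the lid has been slid fully back (at least 100 of 115 mm) (value of joint lid above 0.1 m), for 0.2 s.
2. with the lid back, the thermometer is held still for 1 s, its line of sight within 18 mm of the middle of the patch in either direction, lens 60 to 150 mm from it, within 0.3 rad of square (value of joint lid above 0.1 m and x of patch in the frame of thermometer between -0.018 and 0.018 m and y of patch in the frame of thermometer between -0.018 and 0.018 m and z of patch in the frame of thermometer between -0.15 and -0.06 m and angle between the z axis of thermometer and the z axis of patch, either way round below 0.3 rad and linear speed of thermometer below 0.02 m/s and angular speed of thermometer below 0.15 rad/s), for 1 s.
At the end, for the whole second after the job is handed in: The lid is shut (within 8 mm), and the thermometer rests home in its holster: lens within 8 mm of the pocket's floor centre, axis within 0.12 rad of the pocket's axis, at rest (value of joint lid below 0.008 m and distance between thermometer and seat below 0.008 m and angle between the z axis of thermometer and the z axis of seat, either way round below 0.12 rad and linear speed of thermometer below 0.02 m/s); the robot touches nothing.
It fails at once if the thermometer touches the butter pack (contact force between thermometer and butter_pack above 0.3 N).
It fails at once if the orange bottle is shifted by more than 20 mm or tipped (distance of orange_bottle from where it was at the start of the episode above 0.02 m or angle between orange_bottle's own z axis and vertical above 0.3 rad).
It fails at once if the blue cup is shifted by more than 20 mm or tipped (distance of blue_cup from where it was at the start of the episode above 0.02 m or angle between blue_cup's own z axis and vertical above 0.3 rad).
It fails at once if the flour shaker is shifted by more than 20 mm or tipped (distance of flour_shaker from where it was at the start of the episode above 0.02 m or angle between flour_shaker's own z axis and vertical above 0.3 rad).
It also fails if it takes over 72 s, if anything falls off the work surface, if the arm or the gripper's body presses on something with over 40 N, if the wrist force passes 120 N, or if a joint passes its speed limit or range.

## Working session

There is one attempt and no reset: what is moved stays moved. The work goes in short steps, each a Python script; the robot and the scene stay as the last script left them, time stands still between calls to the robot, and variables do not carry over. Pictures are saved under pics/ and viewed, and the job is handed in when it is done.

```bash
mkdir -p pics; ls; python3 - <<'E'
from station import arm, snapshot, camera_info
import cv2
for n in ("side","top","wrist"):
    im=snapshot(n); cv2.imwrite(f"pics/{n}0.png",im)
    print(n,{k:(v.tolist() if hasattr(v,'tolist') else v) for k,v in camera_info(n).items()})
print(arm.read_time(),arm.read_tool_pos(),arm.read_eef_rot())
E
```

```text
pics
side {'fx': 544.2550184281728, 'fy': 544.2550184281728, 'cx': 325.8635543170036, 'cy': 243.81259918093014, 'R': [[0.19889780513435906, 0.979986420203381, -0.008141211807652472], [0.7907852204021977, -0.16539337655015682, -0.5893248392752386], [-0.5788768420883517, 0.1107774670693484, -0.8078551568712777]], 't': [-0.14363480544158763, -0.2954772996004579, 1.3801290261340602]}
top {'fx': 490.50717171968756, 'fy': 490.50717171968756, 'cx': 320.1687661591698, 'cy': 241.81726729925137, 'R': [[0.02867781562138543, -0.999565302486956, 0.006840245269448997], [-0.9930173076502491, -0.029271990724793504, -0.11427938250646384], [0.11442993313917867, -0.0035151988802894383, -0.9934251022490799]], 't': [0.02014837962416903, 0.49256122613500836, 1.0139290982914833]}
wrist {'fx': 371.64829954431775, 'fy': 371.64829954431775, 'cx': 320.4298661738239, 'cy': 241.08000988840928, 'T_tool_cam': [[-0.0003036183792688443, -0.2964004679140631, 0.9550636996746349, -0.06970936712278086], [0.9999997493093226, 0.0005209475649256934, 0.0004795778598990612, 0.0008124645268912101], [-0.0006396852107696348, 0.9550636058577232, 0.2964002354399743, -0.07759716477967864], [0.0, 0.0, 0.0, 1.0]]}
0.15 [ 0.20856392 -0.61515981  0.30300453] [-0.6975624  -0.11577212  0.69779651 -0.1143833 ]
```

View pics/side0.png

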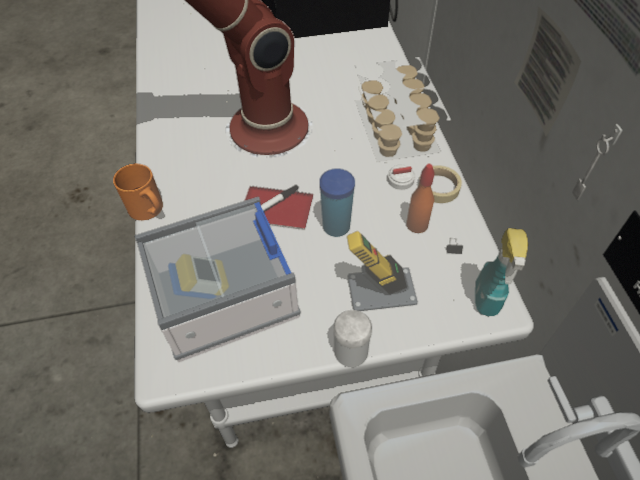

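View pics/top0.png

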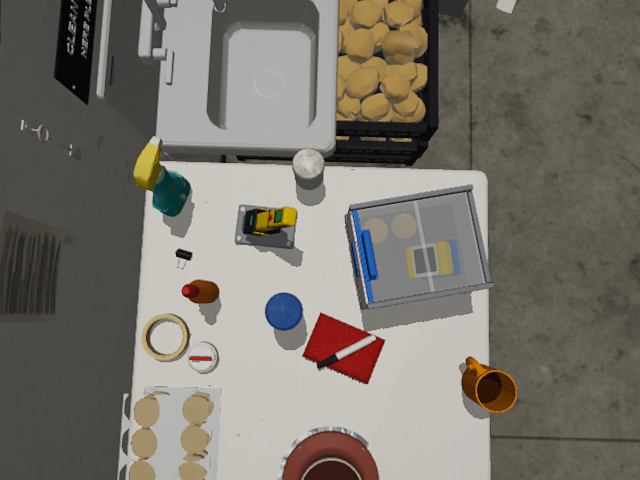

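View pics/wrist0.png

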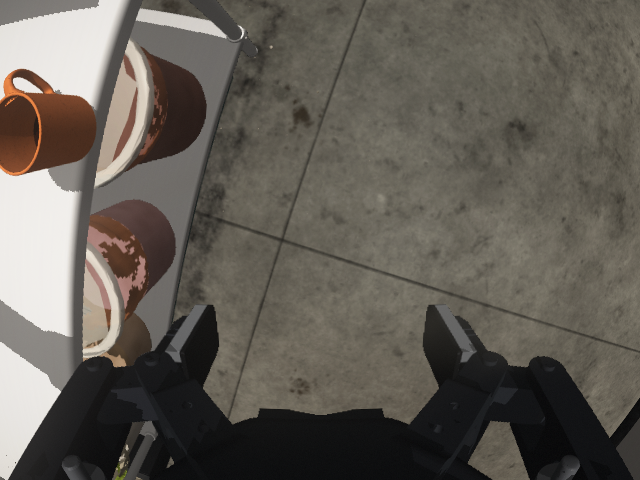

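```bash
cat > h.py <<'E'
import numpy as np, cv2
from station import arm, snapshot, camera_info
from scipy.spatial.transform import Rotation as Rn
def ray(n,u,v):
    c=camera_info(n);R=np.array(c['R']);t=np.array(c['t'])
    d=R.T@np.array([(u-c['cx'])/c['fx'],(v-c['cy'])/c['fy'],1.]);return -R.T@t,d
def onz(n,u,v,z):
    o,d=ray(n,u,v);return o+d*(z-o[2])/d[2]
def tri(u1,v1,u2,v2):
    # top, side
    o1,d1=ray('top',u1,v1);o2,d2=ray('side',u2,v2)
    A=np.stack([d1,-d2],1);s=np.linalg.lstsq(A,o2-o1,rcond=None)[0]
    a=o1+s[0]*d1;b=o2+s[1]*d2;return (a+b)/2,np.linalg.norm(a-b)
def proj(n,X):
    c=camera_info(n);p=np.array(c['R'])@np.asarray(X)+np.array(c['t'])
    return np.array([c['cx']+c['fx']*p[0]/p[2],c['cy']+c['fy']*p[1]/p[2]])
E
python3 - <<'E'
import cv2
t=cv2.imread('pics/top0.png');s=cv2.imread('pics/side0.png')
cv2.imwrite('pics/tbox.png',cv2.resize(t[175:325,335:505],None,fx=4.5,fy=4,interpolation=2)[:, :800])
cv2.imwrite('pics/thol.png',cv2.resize(t[140:260,180:340],None,fx=5,fy=5,interpolation=2))
cv2.imwrite('pics/sbox.png',cv2.resize(s[195:360,130:330],None,fx=4,fy=3.6,interpolation=2))
cv2.imwrite('pics/shol.png',cv2.resize(s[220:320,330:430],None,fx=6,fy=6,interpolation=2))
E
```

```text
(no output)
```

View pics/tbox.png

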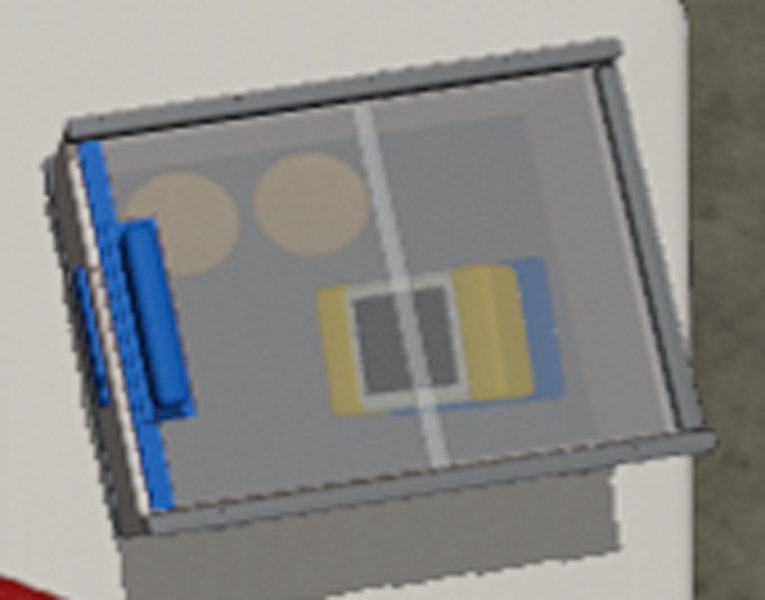

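View pics/thol.png

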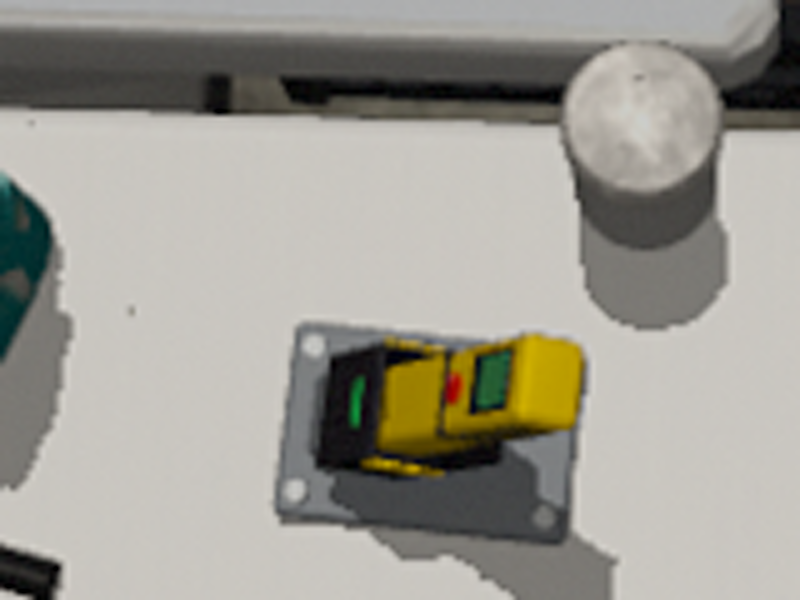

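View pics/sbox.png

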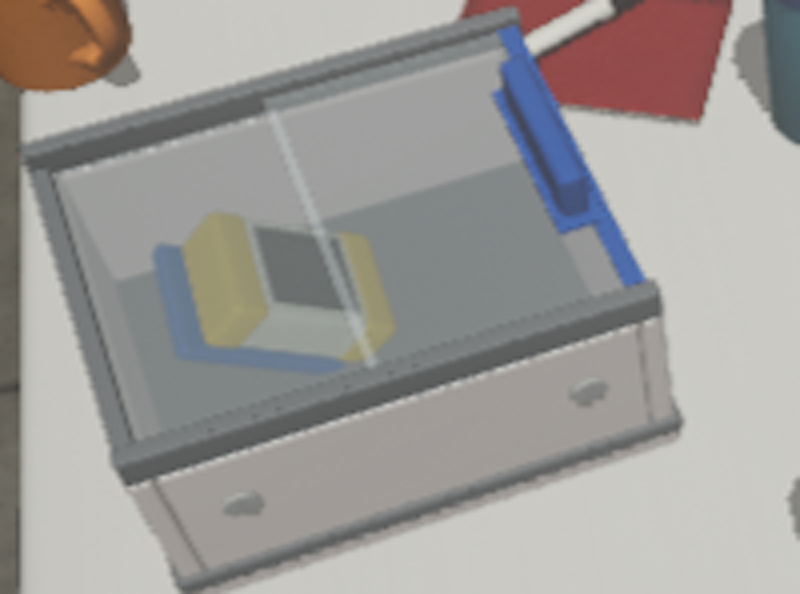

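View pics/shol.png

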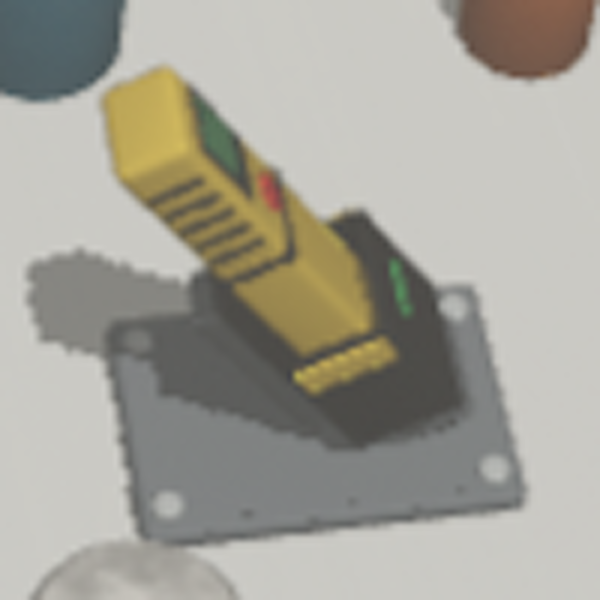

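```bash
python3 - <<'E'
from h import *
np.set_printoptions(precision=4,suppress=True)
T=lambda u,v:(335+u/4.5,175+v/4); S=lambda u,v:(130+u/4,195+v/3.6)
tc=[(66,122),(620,42),(714,442),(150,532)]
sc=[(660,287),(122,477),(25,152),(520,10)]
# tc order: +x front, +x rear, -x rear, -x front
P=[]
for a,b in zip(tc,sc):
    p=onz('top',*T(*a),.148);q=onz('side',*S(*b),.148);r,e=tri(*T(*a),*S(*b));print(p,q,r,e);P.append((p+q)/2)
P=np.array(P);print([np.linalg.norm(P[i]-P[(i+1)%4]) for i in range(4)],P.mean(0))
bx=(P[1]+P[2]-P[0]-P[3]);by=P[0]+P[1]-P[2]-P[3];print('yaw',np.arctan2(bx[1],bx[0]),np.arctan2(-by[0],by[1]))
# patch corners
T2=[(350,292),(450,285),(466,392),(366,397)]
print('patch top ctr via z .075',[onz('top',*T(*a),.075) for a in [(405,341)]])
print('patch side', onz('side',*S(308,268),.075))
# grip top corners z .177
for a in [(122,225),(153,220),(186,400),(158,405)]: print('grip',onz('top',*T(*a),.177))
for a in [(505,62),(523,55),(588,175),(565,185)]: print('gripS',onz('side',*S(*a),.177))
print('holster')
T=lambda u,v:(180+u/5,140+v/5); S=lambda u,v:(330+u/6,220+v/6)
tc=[(298,322),(587,345),(567,543),(277,518)]
sc=[(525,500),(140,540),(108,325),(472,288)]
H=[]
for a,b in zip(tc,sc):
    print(onz('top',*T(*a),.008),onz('side',*S(*b),.008),tri(*T(*a),*S(*b)));H.append((onz('top',*T(*a),.008)+onz('side',*S(*b),.008))/2)
H=np.array(H);print([np.linalg.norm(H[i]-H[(i+1)%4]) for i in range(4)],H.mean(0))
hx=-(H[1]+H[2]-H[0]-H[3]);print('hx yaw',np.arctan2(hx[1],hx[0])); hy=H[2]+H[3]-H[0]-H[1];print(np.arctan2(-hy[0],hy[1]))
print('bolts')
for a,b in [((314,345),(495,467)),((294,490),(454,305)),((545,516),(137,342))]: print(tri(*T(*a),*S(*b)))
print('thermo tail corners tri')
for a,b in [((530,335),(122,180)),((513,425),(190,155))]: print(tri(*T(*a),*S(*b)))
for nm,(a,z) in dict(bottle=((190,290),.18),cup=((284,311),.15),shaker=((309,163),.11)).items(): print(nm,onz('top',*a,z))
E
```

```text
[ 0.5489 -0.019   0.148 ] [ 0.5478 -0.0179  0.148 ] [ 0.5487 -0.0184  0.1494] 0.0009973591594805405
[ 0.5947 -0.2531  0.148 ] [ 0.6037 -0.2487  0.148 ] [ 0.5972 -0.2537  0.1378] 0.005051494443084049
[ 0.4056 -0.2907  0.148 ] [ 0.4085 -0.2878  0.148 ] [ 0.4058 -0.2902  0.1453] 0.0029578846308237127
[ 0.3573 -0.0578  0.148 ] [ 0.3607 -0.0545  0.148 ] [ 0.3575 -0.0563  0.1449] 0.003621026665644889
[np.float64(0.23791457898019494), np.float64(0.19594555678816783), np.float64(0.2380377148896589), np.float64(0.19306658158888582)] [ 0.4784 -0.1537  0.148 ]
yaw -1.3614773882782747 -1.3737761393127745
patch top ctr via z .075 [array([ 0.4551, -0.1784,  0.075 ])]
patch side [ 0.4545 -0.1761  0.075 ]
grip [ 0.4963 -0.041   0.177 ]
grip [ 0.499  -0.0535  0.177 ]
grip [ 0.4173 -0.0682  0.177 ]
grip [ 0.4147 -0.057   0.177 ]
gripS [ 0.4193 -0.0659  0.177 ]
gripS [ 0.4165 -0.0573  0.177 ]
gripS [ 0.4969 -0.0394  0.177 ]
gripS [ 0.5007 -0.05    0.177 ]
holster
[0.5711 0.2125 0.008 ] [0.5718 0.2138 0.008 ] (array([0.5714, 0.2133, 0.0073]), np.float64(0.0013503427448055677))
[0.5647 0.0861 0.008 ] [0.
[... 275 characters left out ...]
.0036]), np.float64(0.0036889707953617797))
[np.float64(0.1267193760371806), np.float64(0.08529184820974593), np.float64(0.12567503930638724), np.float64(0.08501848836961153)] [0.5246 0.1532 0.008 ]
hx yaw 1.5006555506022898
1.494906000033187
bolts
(array([0.5604, 0.2053, 0.0129]), np.float64(0.00209235676558104))
(array([0.4968, 0.2106, 0.0128]), np.float64(0.0012906320910003083))
(array([0.4888, 0.1022, 0.012 ]), np.float64(0.001531984526650021))
thermo tail corners tri
(array([0.5359, 0.091 , 0.1758]), np.float64(0.017168579559178537))
(array([0.5086, 0.1086, 0.1442]), np.float64(0.0035130419998126695))
bottle [0.3807 0.2653 0.18  ]
cup [0.3474 0.0979 0.15  ]
shaker [0.6397 0.0615 0.11  ]
```

```bash
python3 - <<'E'
from h import *
np.set_printoptions(precision=4,suppress=True)
print(onz('top',284.4,216.4,.19),onz('top',296.2,218,.177),onz('side',354.7,240.8,.183),tri(290.3,217.2,354.7,240.8))
yaw=1.4975
H=np.array([.5246,.1532,0]);Rh=Rn.from_euler('z',yaw).as_matrix()
for X in (onz('top',284.4,216.4,.19),onz('top',296.2,218,.177),onz('side',354.7,240.8,.183)): print('hol frame',Rh.T@(X-H))
a=np.array([-.5,0,.866]);xp=np.array([.866,0,.5])
im=cv2.imread('pics/top0.png');im2=cv2.imread('pics/side0.png')
for sx in (0.026,0.031):
    seat=np.array([sx,0,.036])
    print(sx,seat+.17*a)
    col=(255,0,255) if sx<.03 else (255,255,0)
    for n,I in (('top',im),('side',im2)):
        for z in (.17,.1):
            pts=[proj(n,H+Rh@(seat+z*a+p*.013*xp+np.array([0,q*.017,0]))) for p,q in ((1,1),(1,-1),(-1,-1),(-1,1))]
            cv2.polylines(I,[np.int32(np.array(pts)*16)],True,col,1,cv2.LINE_AA,4)
cv2.imwrite('pics/o1.png',np.hstack([cv2.resize(im[190:260,220:320],(400,280),interpolation=2),cv2.resize(im2[220:290,340:440],(400,280),interpolation=2)]))
E
```

```text
[0.5173 0.1008 0.19  ] [0.5172 0.0801 0.177 ] [0.5229 0.0928 0.183 ] (array([0.5186, 0.0924, 0.1772]), np.float64(0.0031074802685295715))
hol frame [-0.0528  0.0034  0.19  ]
hol frame [-0.0735  0.0021  0.177 ]
hol frame [-0.0604 -0.0027  0.183 ]
0.026 [-0.059   0.      0.1832]
0.031 [-0.054   0.      0.1832]
```

View pics/o1.png

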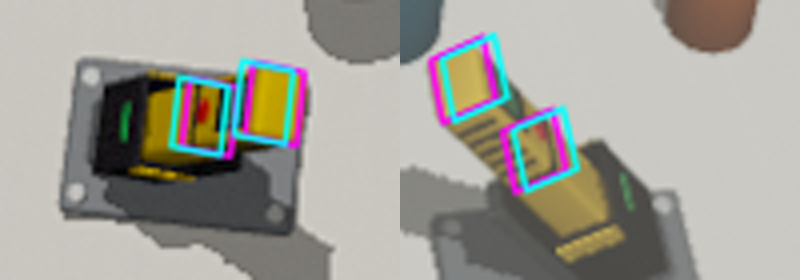

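```bash
cat >> h.py <<'E'
np.set_printoptions(precision=4,suppress=True)
BY=-1.366; BC=np.array([.478,-.154,0.]); RB=Rn.from_euler('z',BY).as_matrix()
HY=1.4975; HC=np.array([.5246,.1532,0.]); RH=Rn.from_euler('z',HY).as_matrix()
SEAT=HC+RH@np.array([.0235,0,.036])
AX=RH@np.array([-.5,0,np.sqrt(.75)]); HYv=RH[:,1]
PATCH=np.array([.4548,-.1775,.075])
NRM=RB@np.array([-np.sin(np.radians(40)),0,np.cos(np.radians(40))])
def ori(x,y):
    x=x/np.linalg.norm(x);y=y-x*(x@y);y/=np.linalg.norm(y);return np.stack([x,y,np.cross(x,y)],1)
def q(M): return Rn.from_matrix(M).as_quat()
def tcp(g,M): return g-.054*M[:,0]
E
python3 - <<'E'
from h import *
print(RB.T@(PATCH-BC))
def t(name,g,M0):
    for s in (1,-1):
        M=M0.copy(); M[:,1:]*=s
        r=arm.ik(tcp(g,M),q(M)); print(name,s,None if r is None else np.array(r))
D=np.array([0,0,-1.])
for lx in (-.105,.007):
    for z in (.17,.26): t(f'lid{lx} {z}',BC+RB@np.array([lx,0,z]),ori(D,RB[:,0]))
for gz in (.135,.2,.3): t(f'hol{gz}',SEAT+AX*gz,ori(-AX,HYv))
t('aim',PATCH+NRM*.235,ori(-NRM,RB[:,1]))
t('aim+.1',PATCH+NRM*.335,ori(-NRM,RB[:,1]))
E
```

```text
[ 0.0183 -0.0275  0.075 ]
lid-0.105 0.17 1 [ 0.135   0.4405 -0.0987  2.0508  0.0691  0.6534 -1.3752]
lid-0.105 0.17 -1 [ 0.6002  0.5451 -0.7835  2.0375  0.5489  0.7773  1.2591]
lid-0.105 0.26 1 [ 0.2198  0.3169 -0.2059  1.9295  0.0812  0.9031 -1.3924]
lid-0.105 0.26 -1 [ 0.7245  0.4412 -0.9366  1.9162  0.4225  0.9953  1.3722]
lid0.007 0.17 1 [ 0.3231  0.4975 -0.0618  1.9322  0.0451  0.7132 -1.1314]
lid0.007 0.17 -1 [ 0.7774  0.6015 -0.7587  1.9185  0.5498  0.8405  1.5015]
lid0.007 0.26 1 [ 0.3652  0.3831 -0.1187  1.8172  0.0546  0.9445 -1.143 ]
lid0.007 0.26 -1 [ 0.8497  0.4955 -0.8511  1.8032  0.428   1.0383  1.6105]
hol0.135 1 [-0.054   0.5937  0.1164  1.9693 -0.8958  0.7907 -2.4575]
hol0.135 -1 [ 0.4529  0.6775 -0.664   1.9534 -0.2315  0.5511  0.0423]
hol0.2 1 [-0.0317  0.5096  0.1747  1.9171 -0.7953  0.9269 -2.5341]
hol0.2 -1 [ 0.5259  0.5844 -0.6661  1.8998 -0.2639  0.715   0.0796]
hol0.3 1 [ 0.0187  0.4086  0.2373  1.7966 -0.6783  1.1475 -2.6227]
hol0.3 -1 [ 0.6233  0.468  -0.6491  1.7782 -0.299   0.9785  0.1255]
aim 1 [-0.1524  0.3715 -0.3632  2.1343  0.9026  1.1302 -0.9069]
aim -1 [ 0.3458  0.5857 -1.1475  2.1216  1.0512  1.5133  1.9923]
aim+.1 1 [-0.0486  0.3199 -0.6827  1.9819  0.7931  1.4206 -0.8763]
aim+.1 -1 [ 0.237   0.458  -1.1465  1.9754  0.8839  1.6135  2.1038]
```

```bash
python3 - <<'E'
from h import *
D=np.array([0,0,-1.]);M=ori(D,RB[:,0])
g=BC+RB@np.array([-.105,0,.25])
arm.movep(tcp(g,M),q(M))
print(arm.read_time(),arm.read_tool_pos(),arm.read_opening())
cv2.imwrite('pics/w1.png',snapshot('wrist'));cv2.imwrite('pics/t1.png',snapshot('top'))
E
```

```text
2.3583 [ 0.4568 -0.0522  0.304 ] 1.0032014933029663
```

View pics/w1.png

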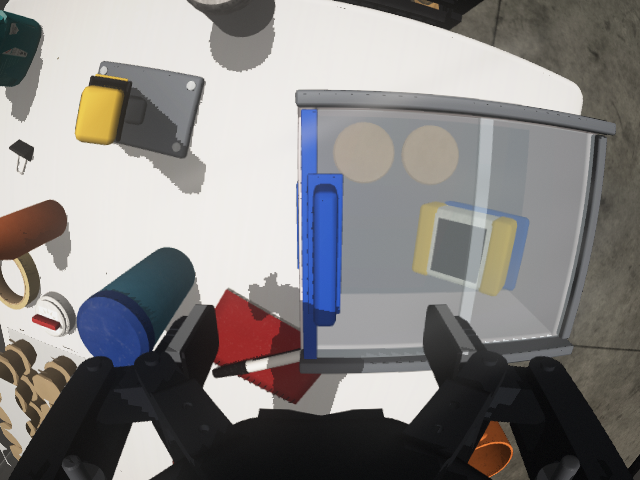

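```bash
cat >> h.py <<'E'
def wray(u,v,pos,quat):
    c=camera_info('wrist');dx,dy=u-c['cx'],v-c['cy'];r=np.hypot(dx,dy);th=r/c['fx']
    d=np.array([dx/r*np.sin(th),dy/r*np.sin(th),np.cos(th)]);T=np.array(c['T_tool_cam'])
    Rt=Rn.from_quat(quat).as_matrix()
    return Rt@T[:3,3]+pos, Rt@T[:3,:3]@d
def wonz(u,v,z,pos,quat):
    o,d=wray(u,v,pos,quat);return o+d*(z-o[2])/d[2]
E
python3 - <<'E'
from h import *
p,qq=arm.read_tool_pos(),arm.read_eef_rot()
b=lambda X:RB.T@(X-BC)
for u,v in ((325,187),(325,312),(325,250)): print('rib',b(wonz(u,v,.177,p,qq)))
print('patch',b(wonz(459,250,.075,p,qq)))
for u,v in ((300,105),(613,127),(571,348),(301,367)): print('rail',b(wonz(u,v,.148,p,qq)))
E
```

```text
rib [-0.1008  0.0468  0.177 ]
rib [-0.1006 -0.0277  0.177 ]
rib [-0.1008  0.0114  0.177 ]
patch [ 0.02   -0.0235  0.075 ]
rail [-0.1154  0.0925  0.148 ]
rail [0.117  0.0972 0.148 ]
rail [ 0.1165 -0.0909  0.148 ]
rail [-0.1179 -0.0903  0.148 ]
```

```bash
python3 - <<'E'
from h import *
D=np.array([0,0,-1.]);M=ori(D,RB[:,0])
P=lambda x,z:tcp(BC+RB@np.array([x,0,z]),M)
arm.line_to(P(-.103,.25),.15)
arm.line_to(P(-.103,.169),.1)
print('f',arm.read_ft_force())
arm.move_gripper(0.0,20)
print(arm.read_opening(),arm.read_ft_force(),arm.read_tool_pos())
arm.line_to(P(-.04,.169),.1)
print(arm.read_ft_force())
arm.line_to(P(.008,.169),.1)
print(arm.read_ft_force(),arm.read_tool_pos(),RB.T@(arm.read_tool_pos()-BC),arm.read_opening(),arm.read_time())
cv2.imwrite('pics/w2.png',snapshot('wrist'));cv2.imwrite('pics/t2.png',snapshot('top'))
E
```

```text
f [ 0.0989 -0.5568  0.2043]
0.15638642860513366 [-0.6817 -0.5679  1.6267] [ 0.4571 -0.0533  0.2232]
[-1.6102 -2.1156  5.1635]
[-1.8492 -2.0232  5.1617] [ 0.4793 -0.1629  0.2232] [ 0.009  -0.0006  0.2232] 0.15803992962370628 5.7333
```

View pics/w2.png

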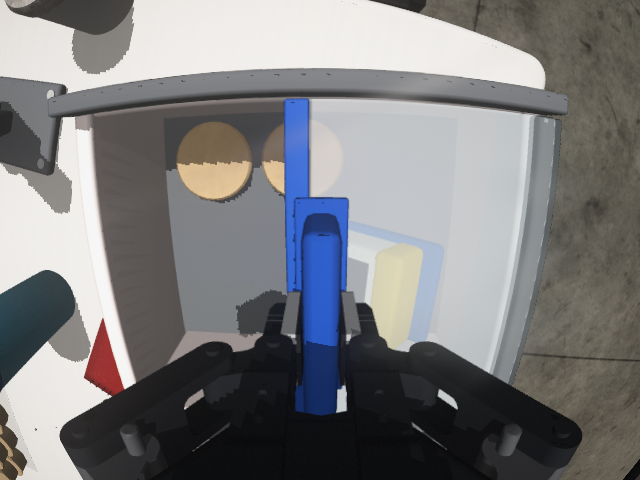

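View pics/t2.png

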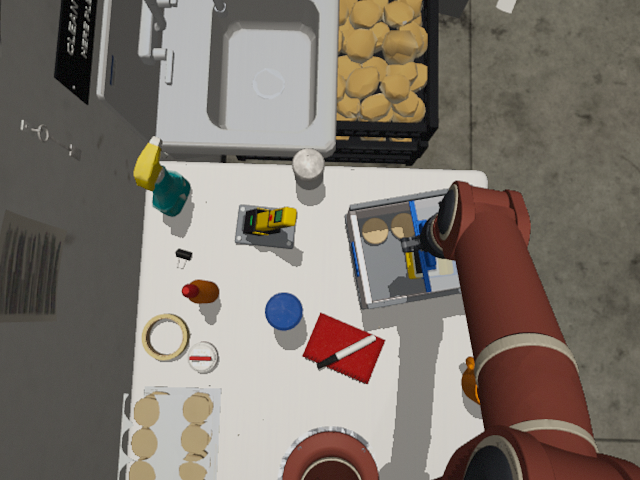

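```bash
python3 - <<'E'
from h import *
p,qq=arm.read_tool_pos(),arm.read_eef_rot()
print('lid edge',RB.T@(wonz(286,150,.143,p,qq)-BC))
arm.move_gripper(1.0)
arm.line_to(p+np.array([0,0,.1]),.2)
M=ori(-AX,-HYv)
arm.movep(tcp(SEAT+AX*.27,M),q(M))
p,qq=arm.read_tool_pos(),arm.read_eef_rot();print(p,qq,arm.read_time())
cv2.imwrite('pics/w3.png',snapshot('wrist'));cv2.imwrite('pics/t3.png',snapshot('top'))
E
```

```text
lid edge [-0.0043  0.0688  0.143 ]
[0.5142 0.0145 0.3157] [ 0.6343  0.5894 -0.3673  0.3396] 8.3
```

View pics/w3.png

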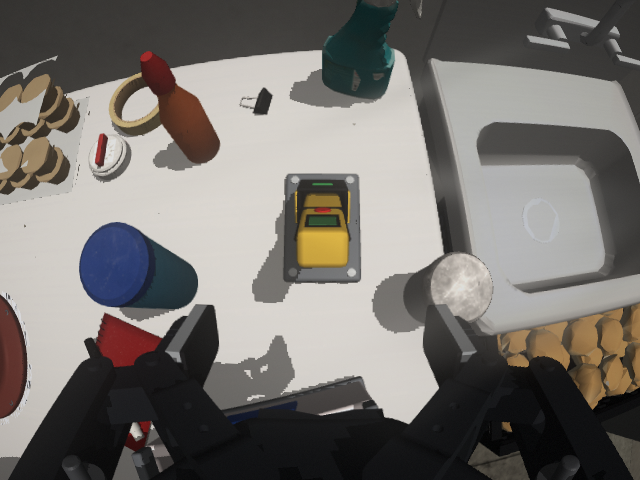

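View pics/t3.png

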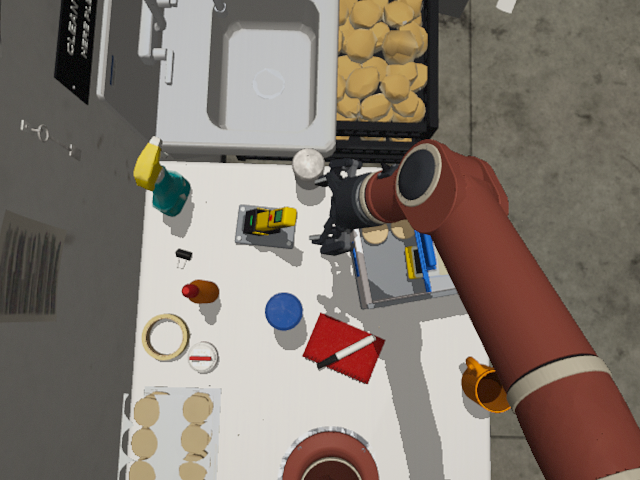

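```bash
python3 - <<'E'
import cv2
w=cv2.imread('pics/w3.png');cv2.imwrite('pics/w3c.png',cv2.resize(w[165:290,270:375],None,fx=4.8,fy=4.8,interpolation=2))
E
```

```text
(no output)
```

View pics/w3c.png

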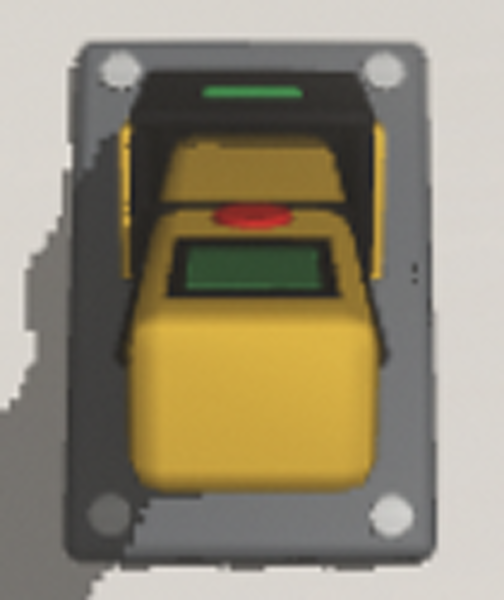

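```bash
python3 - <<'E'
from h import *
p,qq=arm.read_tool_pos(),arm.read_eef_rot()
XS=RH@np.array([np.sqrt(.75),0,.5])
f=lambda u,v:(270+u/4.8,165+v/4.8)
for c in ((132,400),(378,400),(255,310),(255,490),(255,400)):
    o,d=wray(*f(*c),p,qq); s=((.17-(o-SEAT)@AX))/(d@AX);X=o+s*d-SEAT
    print(c,'seat x,y',X@XS,X@HYv)
for c in ((121,70),(385,72),(392,515),(110,515)): 
    X=wonz(*f(*c),.012,p,qq);print('bolt',X,RH.T@(X-HC))
E
```

```text
(132, 400) seat x,y 0.0005498262512470264 0.012579558603045765
(378, 400) seat x,y 0.0005291341700334878 -0.019971107922761716
(255, 310) seat x,y 0.012883475269981862 -0.0036684256933146356
(255, 490) seat x,y -0.012211489529626543 -0.0037105841172768886
(255, 400) seat x,y 0.0005471827047112826 -0.0036876986115418997
bolt [0.5013 0.2108 0.012 ] [0.0558 0.0274 0.012 ]
bolt [0.5652 0.2056 0.012 ] [ 0.0553 -0.0367  0.012 ]
bolt [0.5567 0.098  0.012 ] [-0.0527 -0.0361  0.012 ]
bolt [0.4926 0.1027 0.012 ] [-0.0527  0.0282  0.012 ]
```

```bash
python3 - <<'E'
from h import *
M=ori(-AX,-HYv); off=-.0027*HYv
arm.line_to(tcp(SEAT+AX*.2+off,M),.15)
arm.line_to(tcp(SEAT+AX*.135+off,M),.08)
f0=arm.read_ft_force();print(f0,arm.read_time())
p,qq=arm.read_tool_pos(),arm.read_eef_rot()
cv2.imwrite('pics/w4.png',snapshot('wrist'))
arm.move_gripper(0.0,20)
f=arm.read_ft_force();print(f-f0,M.T@(f-f0),arm.read_wrist_torque(),arm.read_opening(),arm.read_tool_pos()-p)
cv2.imwrite('pics/w5.png',snapshot('wrist'));cv2.imwrite('pics/s5.png',snapshot('side'))
E
python3 - <<'E'
import cv2,numpy as np
a=cv2.imread('pics/w4.png');b=cv2.imread('pics/w5.png')
cv2.imwrite('pics/w45.png',np.hstack([a[150:450,170:470],b[150:450,170:470]]))
E
```

```text
[ 0.2044 -0.0481  0.0503] 9.975
[-1.5727 -1.0448  2.7691] [-2.9767 -1.492  -0.3824] [-0.5022  0.2295  0.1013] 0.39760323635820205 [-0.0005  0.     -0.0002]
```

View pics/w45.png

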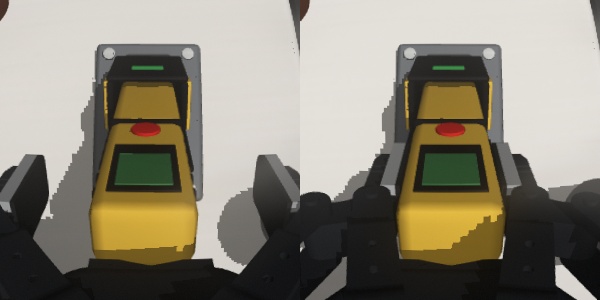

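View pics/s5.png

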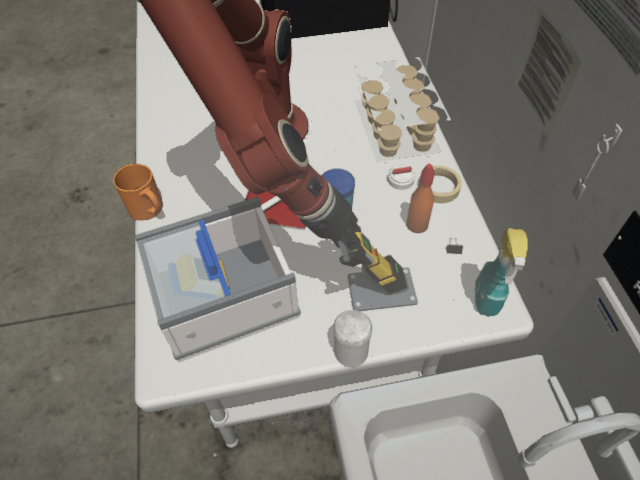

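```bash
cat >> h.py <<'E'
PATCH=BC+RB@np.array([.019,-.0255,.075])
MA=ori(-NRM,RB[:,1]); MH=ori(-AX,-HYv)
def aim(d): return PATCH+NRM*(d+.189)
E
python3 - <<'E'
from h import *
import json
p,qq=arm.read_tool_pos(),arm.read_eef_rot()
json.dump([list(p),list(qq)],open('home.json','w'))
arm.move_gripper(0.0,50)
arm.line_to(p+AX*.13,.12)
print(arm.read_opening(),arm.read_ft_force())
p2=p+AX*.13+np.array([0,0,.09])
arm.line_to(p2,.2)
for d in (.2,.17):
    print(d,arm.ik(aim(d),q(MA)))
try:
    arm.line_to(aim(.19),.15,ori=q(MA))
except arm.MotionError as e: print('ERR',e)
print(arm.read_tool_pos(),aim(.19),arm.read_time(),arm.read_opening())
cv2.imwrite('pics/s6.png',snapshot('side'));cv2.imwrite('pics/w6.png',snapshot('wrist'))
E
```

```text
0.39277274974348886 [ 0.4965  0.6287 -1.9385]
0.2 [-0.0559  0.3204 -0.6697  1.9782  0.7933  1.4175 -0.8707]
0.17 [-0.0551  0.3358 -0.6184  2.0274  0.8265  1.3438 -0.8855]
[0.4077 0.0603 0.3654] [0.4074 0.0607 0.3653] 14.0917 0.3932664534959204
```

View pics/s6.png

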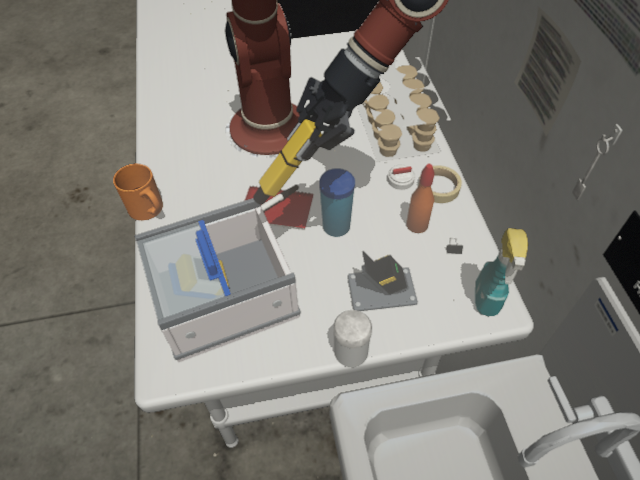

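View pics/w6.png

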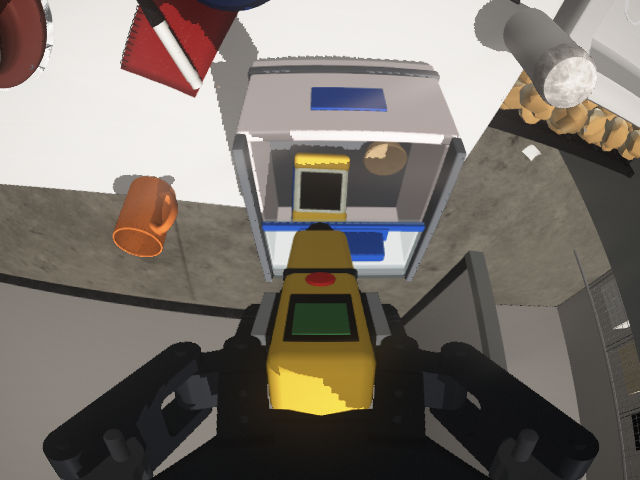

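```bash
python3 - <<'E'
from h import *
p,qq=arm.read_tool_pos(),arm.read_eef_rot()
X=wonz(321,192,.075,p,qq)
print('patch box',RB.T@(X-BC),'in tool',Rn.from_quat(qq).as_matrix().T@(X-p))
arm.line_to(aim(.10),.1)
p,qq=arm.read_tool_pos(),arm.read_eef_rot()
im=snapshot('wrist');cv2.imwrite('pics/w7.png',im);cv2.imwrite('pics/s7.png',snapshot('side'))
print(arm.read_ft_force(),p-aim(.1))
E
```

```text
patch box [ 0.0215 -0.0226  0.075 ] in tool [0.3803 0.0029 0.0014]
[-0.496   0.1497 -1.0888] [0.0003 0.0006 0.0003]
```

View pics/w7.png

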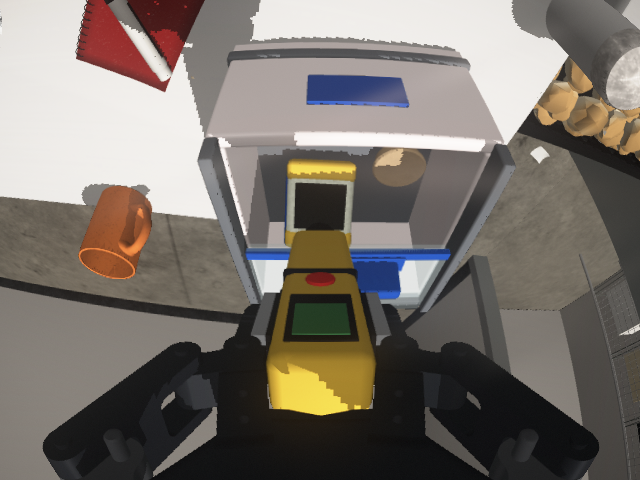

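View pics/s7.png

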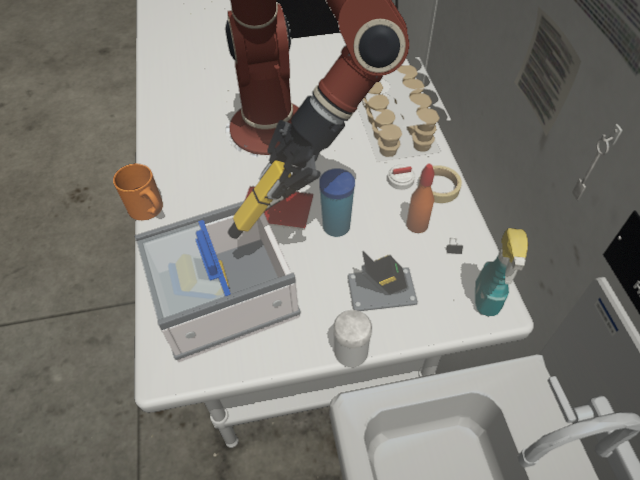

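```bash
python3 - <<'E'
from h import *
print('lens expected side px',proj('side',PATCH+.1*NRM))
MT=Rn.from_quat(arm.read_eef_rot()).as_matrix()
print('angle err',np.arccos(MT[:,0]@-NRM))
arm.pause(1.6)
im=snapshot('side')
cv2.imwrite('pics/s8.png',cv2.resize(im[190:290,170:310],None,fx=5,fy=5,interpolation=2))
print(arm.read_dq(),arm.read_time())
E
```

```text
lens expected side px [232.6869 235.6293]
angle err 0.0017341478462649608
[-0.0008 -0.0012 -0.0005 -0.0008 -0.0005 -0.0003  0.001 ] 16.9917
```

View pics/s8.png

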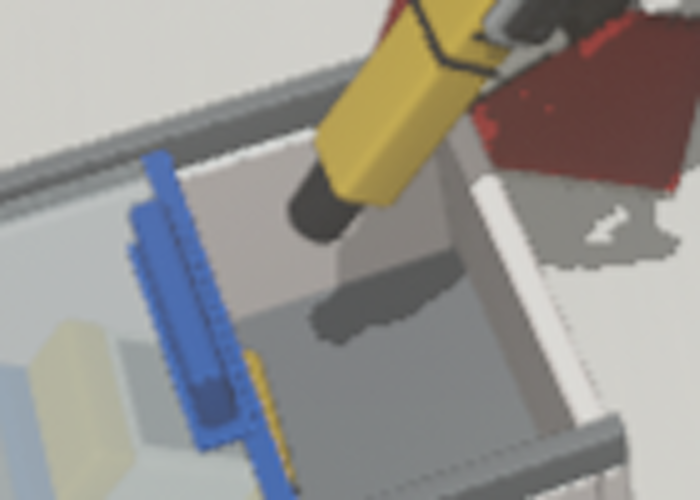

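```bash
python3 - <<'E'
from h import *
import json
p,qq=map(np.array,json.load(open('home.json')))
arm.line_to(aim(.19),.12)
arm.line_to(p+AX*.13+np.array([0,0,.09]),.15,ori=qq)
arm.line_to(p+AX*.13,.15)
print(arm.read_time(),arm.read_tool_pos()-p-AX*.13,arm.read_opening(),arm.read_ft_force())
cv2.imwrite('pics/s9.png',snapshot('side'));cv2.imwrite('pics/w9.png',snapshot('wrist'))
for d in (.07,.03,.008,.002):
    arm.line_to(p+AX*d,.08); print(d,MH.T@arm.read_ft_force(),AX@(arm.read_tool_pos()-p))
    if np.linalg.norm(arm.read_ft_force())>12: break
cv2.imwrite('pics/w10.png',snapshot('wrist'))
E
python3 - <<'E'
import cv2,numpy as np
a=cv2.imread('pics/w5.png');b=cv2.imread('pics/w10.png')
cv2.imwrite('pics/w510.png',np.hstack([a[150:450,170:470],b[150:450,170:470]]))
E
```

```text
20.0417 [0.0005 0.0006 0.001 ] 0.39177669951586025 [ 0.6609  1.1116 -1.1091]
0.07 [1.2515 0.7065 0.7084] 0.07036581115155083
0.03 [1.0041 0.2074 0.3009] 0.03015417758044572
0.008 [ 1.6342 -0.0874  0.7389] 0.00798694453941339
0.002 [1.4975 0.0705 1.4296] 0.0019124862341677307
```

View pics/w510.png

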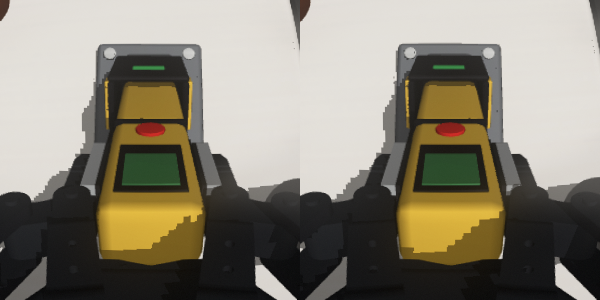

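```bash
python3 - <<'E'
from h import *
import json
p,qq=map(np.array,json.load(open('home.json')))
for d in (.0,-.001):
    arm.line_to(p+AX*d,.03); f=MH.T@arm.read_ft_force();print(d,f)
    if f[0]<-5: break
arm.move_gripper(1.0)
print(arm.read_ft_force(),arm.read_opening())
arm.pause(.3)
cv2.imwrite('pics/w11.png',snapshot('wrist'))
arm.line_to(p+AX*.135,.15)
pw,qw=arm.read_tool_pos(),arm.read_eef_rot()
cv2.imwrite('pics/w12.png',snapshot('wrist'));print(pw,arm.read_time())
E
python3 - <<'E'
import cv2,numpy as np
a=cv2.imread('pics/w3.png');b=cv2.imread('pics/w12.png')
cv2.imwrite('pics/w312.png',np.hstack([cv2.resize(x[160:290,260:390],(390,390),interpolation=2) for x in (a,b)]))
E
```

```text
0.0 [ 1.4788  0.8224 -0.2954]
-0.001 [-6.9983 -1.654   0.4278]
[ 0.4889 -0.2249 -0.1387] 0.9960738058794538
[0.5165 0.0151 0.3161] 24.9333
```

View pics/w312.png

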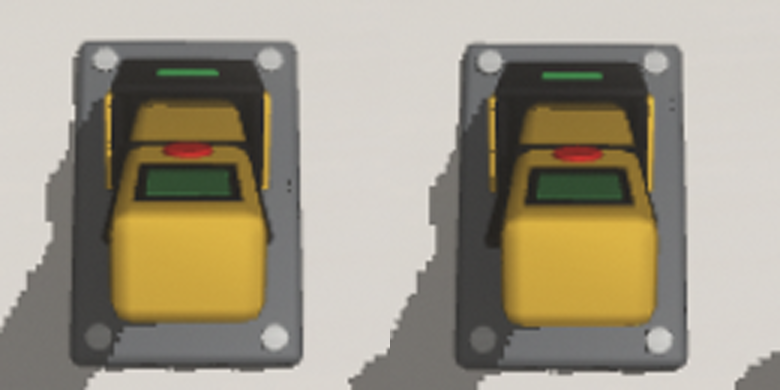

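```bash
python3 - <<'E'
from h import *
D=np.array([0,0,-1.]);M=ori(D,RB[:,0])
P=lambda x,z:tcp(BC+RB@np.array([x,0,z]),M)
arm.line_to(arm.read_tool_pos()+np.array([0,0,.03]),.15)
arm.movep(P(.009,.27),q(M))
arm.line_to(P(.009,.169),.15)
arm.move_gripper(0.0,20)
print(arm.read_opening(),arm.read_ft_force())
arm.line_to(P(-.05,.169),.1);print(arm.read_ft_force())
arm.line_to(P(-.103,.169),.08);print(arm.read_ft_force())
arm.line_to(P(-.1045,.169),.03);print(arm.read_ft_force(),RB.T@(arm.read_tool_pos()-BC))
cv2.imwrite('pics/w13.png',snapshot('wrist'))
arm.move_gripper(1.0)
arm.line_to(P(-.1045,.25),.15)
p,qq=arm.read_tool_pos(),arm.read_eef_rot()
cv2.imwrite('pics/w14.png',snapshot('wrist'))
print(arm.read_time())
E
python3 - <<'E'
import cv2,numpy as np
a=cv2.imread('pics/w1.png');b=cv2.imread('pics/w14.png')
cv2.imwrite('pics/w114.png',np.hstack([x[80:400,250:640] for x in (a,b)]))
E
```

```text
0.15941392004036806 [-0.372  -1.0717  2.0104]
[-0.411   1.1455  3.9511]
[1.8864 1.8549 3.9881]
[3.8682 1.1011 4.6178] [-0.1042  0.0006  0.2232]
31.1667
```

View pics/w114.png

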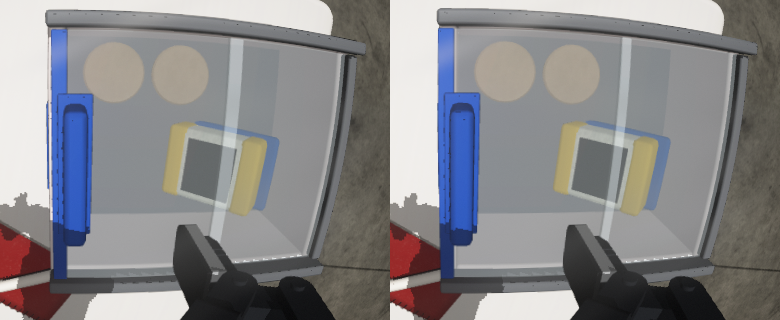

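```bash
python3 - <<'E'
from h import *
arm.line_to(arm.read_tool_pos()+np.array([0,0,.06]),.15)
arm.move_j([1.0,.4,-.05,1.5,0.0,1.1,-.5]);arm.pause(.3)
a=snapshot('side');b=snapshot('top');cv2.imwrite('pics/s15.png',a);cv2.imwrite('pics/t15.png',b)
print(arm.read_tool_pos(),arm.read_time())
a0=cv2.imread('pics/side0.png')
cv2.imwrite('pics/cmp.png',np.hstack([x[160:370,120:430] for x in (a0,a)]))
b0=cv2.imread('pics/top0.png')
cv2.imwrite('pics/cmpt.png',np.hstack([x[130:380,130:500] for x in (b0,b)]))
E
```

```text
[ 0.3264 -0.5026  0.4111] 33.8417
```

View pics/cmp.png

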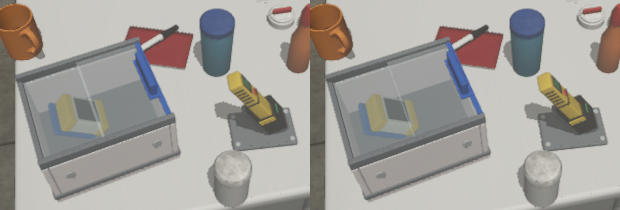

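View pics/cmpt.png

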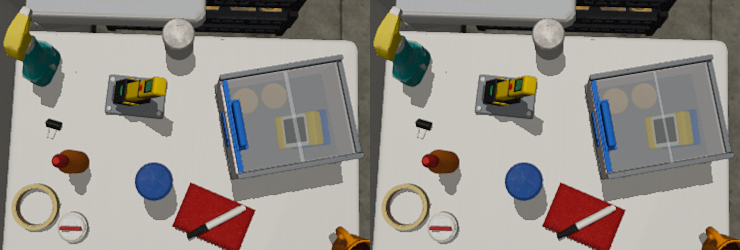

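```bash
python3 - <<'E'
import cv2
for n,c in (('side','s15'),('top','t15')):
    a=cv2.imread(f'pics/{n}0.png');b=cv2.imread(f'pics/{c}.png')
    d=cv2.absdiff(a,b).max(2)
    R={'side':dict(th=(220,310,340,420),box=(195,360,130,310)),'top':dict(th=(195,250,230,310),box=(180,310,340,495))}[n]
    for k,(r0,r1,c0,c1) in R.items(): print(n,k,(d[r0:r1,c0:c1]>40).sum())
a=cv2.imread('pics/top0.png');b=cv2.imread('pics/t15.png')
print(cv2.imwrite('pics/d.png',cv2.resize(cv2.hconcat([a[190:260,225:325],b[190:260,225:325]]),None,fx=4,fy=4,interpolation=2)))
E
```

```text
side th 94
side box 358
top th 164
top box 619
True
```

View pics/d.png

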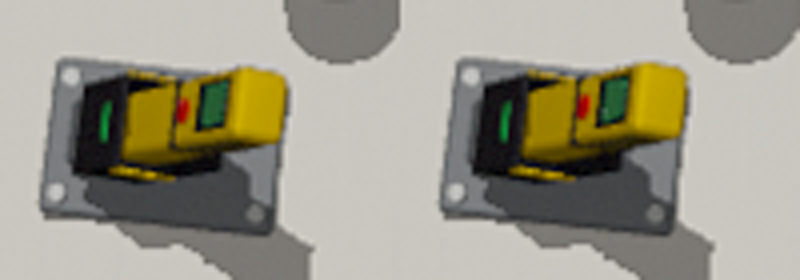

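```bash
python3 - <<'E'
import cv2,numpy as np
from h import onz,RB
for n,c,z in (('side','s15',.177),('top','t15',.177)):
    pts=[]
    for f in (f'{n}0',c):
        a=cv2.imread(f'pics/{f}.png').astype(int)
        m=(a[:,:,0]>150)&(a[:,:,2]<60)&(a[:,:,1]<130)
        if n=='side': m[:,:245]=0;m[:,300:]=0;m[:195]=0;m[290:]=0
        else: m[:,:345]=0;m[:,385:]=0;m[:215]=0;m[310:]=0
        y,x=np.nonzero(m);pts.append(onz(n,x.mean(),y.mean(),z));print(n,len(x),x.mean(),y.mean())
    print('shift in box axes mm',1000*RB.T@(pts[1]-pts[0]))
from station import ticket,arm
ticket.finish_job()
E
```

```text
side 0 nan nan
side 0 nan nan
shift in box axes mm [nan nan nan]
top 657 365.2435312024353 255.5738203957382
top 659 363.8497723823976 255.6403641881639
shift in box axes mm [-2.514   0.3228  0.    ]
the job is handed in; nothing more can be done<stdin>:10: RuntimeWarning: Mean of empty slice.
  ret = ret.dtype.type(ret / rcount)
```

I did the whole job and handed it in at about 34 s of the 72 s allowed. No verdict came back.

- **Lid opening:** I slid the lid back about 111 mm. The wrist picture put its front edge at box x = -4.3 mm, against -5 mm for fully open.
- **Reading:** I held the thermometer still for 1.6 s, set for 100 mm from the patch and square to it within 0.002 rad by the arm's own pose. The lens was within about 1 px of where the side camera should see it. The sight line was about 3 mm off the patch centre by the wrist camera. I had no sign of touching the pack.
- **Return:** I put the thermometer back at the pose I took it from, until it touched the pocket floor (about 7 N). The before and after pictures match, except that the tail sits about 1 px (roughly 2 mm) off.
- **Lid closing:** The lid looks shut in both cameras. In the top view the grip sits 2.5 mm further towards shut than at the start.
- **Loose items:** By eye, the bottle, cup and shaker look unmoved and upright in both before and after views; I did not measure them. The arm was parked clear of everything.

**Checks that failed or disagreed:**
- The wrist camera placed things about 4 mm off from the fixed cameras, mostly along world x. I split the difference, which was well within the tolerances.
- My last lid check in the side view found no blue pixels because the colour mask was too strict. The lid shift therefore rests on the top view and the pictures.

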